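# Draw a drilled cover from its nest and hold it over its housing for screwing

### The job

The freshly drilled cover plate with the bow handle lies in its slide-in drilling nest: slide it out from under the keeper rails and bring it to the housing with the same three-hole pattern. Hold it there hovering, level, about 10 mm above the flange, with each of its holes right over the matching threaded hole, so that I can start the screws; the cover must not touch either housing (the seal is bare), and the things lying about stay where they are. Finish while still holding it there, steady: do not put it down or let go.

Things in the scene. Friction and masses are not known exactly. Their poses are not given: they have to be found in the camera images.
- cover: the loose cover: bare aluminium plate 124 (x) x 88 (y) x 5 mm, about 0.2 kg, three 9 mm through holes: a single one in the middle of its +x end at (52, 0) mm, a pair at its -x end at (-52, 34) and (-52, -34) mm; a black bow handle along x on top (see cover_grip), balanced under the handle's middle. Origin: centre of the underside; z up
- cover_grip (a point): middle of the cover's handle bar, 40 mm straight above the cover's origin. The bar is flat-sided, 84 mm long (x), 12 mm wide (y), 10 mm high, on two legs at x = -36 and +36 mm; its lower edge is 30 mm above the plate's top face
- nest: slide-in drilling nest, fixed: grey bed 142 x 130 mm, top 12 mm above the bench; back stop at its +x end; two steel keeper rails along x whose lips reach over the cover's long edges. The cover lies on the bed, axes parallel to the nest's, about 2 mm play each way, and slides out only to the nest's -x. Origin: at bench level, under the middle of a cover pushed fully home (it may start up to 12 mm out); z up
- nest_mouth (a point): middle of the nest's open mouth at the bed's top, at x = -23 mm in the nest, where the lips end (they run from here to x = +63 mm, from 38 mm to 60 mm either side of the middle, undersides 19.5 mm and tops 24 mm above the bench). The cover is free to be lifted once its origin is 64 mm or more beyond this point, outwards (-x)
- housing3: the cover's own housing, fixed: cast aluminium box 48 mm high, open top with a circuit board inside; flat top flange 124 (x) x 88 (y) mm, 80 x 54 mm opening with a black sealing cord round it, THREE threaded 6 mm holes at (52, 0), (-52, 34), (-52, -34) mm; black cable gland on its -x end, 22 mm up. Origin: centre of its foot at bench level; z up. The cover goes on one way round, x along x
- housing4: the other housing, same make and size, fixed, but with FOUR threaded holes at the corners (+-52, +-34) mm: the cover does not belong to it. The two housings may have changed places. Origin and axes as for the first
- cover_h0 (a point): centre of the cover's hole at (52, 0) mm, the single hole, at the underside
- housing3_t0 (a point): centre of the three-hole housing's threaded hole at (52, 0) mm, the single hole, at the flange's top face (48 mm above the bench)
- cover_h1 (a point): centre of the cover's hole at (-52, 34) mm, the +y one of the pair, at the underside
- housing3_t1 (a point): centre of the three-hole housing's threaded hole at (-52, 34) mm, the +y one of the pair, at the flange's top face (48 mm above the bench)
- cover_h2 (a point): centre of the cover's hole at (-52, -34) mm, the -y one of the pair, at the underside
- housing3_t2 (a point): centre of the three-hole housing's threaded hole at (-52, -34) mm, the -y one of the pair, at the flange's top face (48 mm above the bench)
- marker_1: bystander: black felt marker 134 mm long, 18 mm thick, lying on the bench between the nest and the housings; origin under its middle
- connector_shell: bystander: black moulded connector shell 34 x 50 x 16 mm, lying on the bench in front of the housings; origin under its centre
- solder_reel: bystander: blue and white reel of solder wire, 70 mm across, 50 mm high, standing behind; origin under its centre
- module_2: bystander: loose green circuit board 58 x 85 mm, 11 mm high, lying behind the housings; origin under its centre
- ipa_bottle: bystander: white solvent bottle with a red cap, 60 mm across, 133 mm high, behind on the left; origin under its centre

How it is judged:
By the outcome, as a careful person would: the job done as asked, in the order asked, and still so for the second after the job is handed in, while the arm keeps its last pose, push and grip.
It also fails if it takes over 42 s, if anything falls off the work surface, if the arm or the gripper's body presses on something with over 40 N, if the wrist force passes 120 N, or if a joint passes its speed limit or range.

### The arm

A 7-joint arm with a two-finger parallel gripper is mounted at the origin on the work surface; the furniture and walls round the work are solid. World frame = base frame: x ahead of the robot, y to its left, z up, the work surface at z = 0. Lengths are in m, angles in degrees, forces in N, time in s.
With the tool pointing down it reaches from about 0.425 to 0.875 m from the base axis. Payload 4.7 kg.
Tool frame: the origin (TCP) lies midway between the tips of the shut fingers; the grasp point (between the pads) lies 19 mm behind it; z points along the fingers, y is the line along which they close (so a half turn about z gives the same grasp; the last joint's range is limited). The gripper opens to 85 mm and grips with 20 to 120 N. Pads are 22 mm wide; open, the fingers measure 114 mm over their backs; the gripper's body (76 mm by 85 mm) begins 54 mm behind the grasp point. The pads swing forward as they close: fully open they stand 13 mm farther back than shut.
Start: joints at [72.886, 18.392, -4.016, 83.108, 1.295, 78.541, -3.26], TCP at [0.2, -0.618, 0.231] pointing down, gripper open.
Joint ranges: [-163.93, 163.93], [-17.29, 119.83], [-79.2, 71.16], [3.27, 140.29], [-89.18, 269.18], [5.43, 117.66], [-154.24, 154.24]. Speed limits (degrees/s): [147.25, 147.25, 180, 180, 180, 180, 180].

### API

Orientations are given as a 3x3 rotation matrix whose columns are the frame's x, y, z axes.
In Python, from station import arm gives the robot as it stands. The module is installed in compiled form; this text tells all that it offers.
- The arm moves only by the tool drive_tool, never from a script. Its argument "rows" is a list that holds one entry, the list of rows, each a list of 7 numbers: the opening in per cent of the stroke, from 0 (shut) to 100 (fully open), then the shift along the tool's x, y, z in mm, then the turn, a rotation vector about the tool's x, y, z in degrees. In form: [[[gripper, x, y, z, ax, ay, az], ...]]. A call has exactly 8 rows; each row shifts and turns the commanded pose from where the row before left it, along the tool's axes as they then stand; what a row does not reach is not made up. A row lasts 1/10 s, in which the tool goes at most 50 mm and 8.59 degrees, less where a joint would pass 70% of its speed; a pose out of reach is approached as far as the arm can. A call is refused whole if a number of a shift passes 50 or a number of a turn 8.59, either way. A call with a gripper value outside its range is refused whole. The fingers move at their own pace and stop on an object; "newtons" is the grip in N (left out, the last holds). Time passes only in rows, so rows that do not move let the fingers close, or fill a call up. It gives the time, the measured TCP pose, the force, the opening and the grip force at its end, in the units of the state.
- arm.state(): the state, without advancing time (a new reading comes with each control period).
- arm.read_camera(name): name is "side" or "top" or "wrist"; returns a dict with "frame" (420x560x3 uint8, red, green, blue), "range_z" (420x560 float32, m along the optical axis (not along the pixel's ray), 0 where there is no reading), "mtx" (3x3 intrinsics, pixels), "k1" (the pictures are not rectified: a ray, as slopes to the right and down, at radius r is drawn at 1 + k1 r^2 times it, then the intrinsics apply), "eye" and "orientation" of the camera in the world. Camera axes: x right, y down, z forward; pixel columns grow to the right and rows downward; lengths in m; the calibration is good to about 2 mm. A picture is of the moment at which its call begins.
- arm.close_job(): hands the job in; it is judged then, once.
The state is a dict: "time_s": time; "qpos": joint angles; "dq": joint speeds; "effort": joint torques, N m; "eef_pos": TCP position; "tool_rot": TCP orientation; "force": force on the tool from outside, world axes, zero at the start; "moment": the same for the moment, N m; "width": opening from 0.0 (shut) to 1.0 (fully open); "gripper_force": force on a finger pad.
Only numpy, scipy, OpenCV 4.12 (cv2) and the standard library are available. Lean on these libraries where they do the work, as an engineer would, in place of code of your own. Each camera call takes 0.05 s, during which the arm holds its last target. There are 200 camera calls.

## Working session

There is one attempt and no reset: what is moved stays moved. The work goes in short steps, Python scripts to look and compute and a tool call to move; the robot and the scene stay as the last step left them, time stands still between calls to the robot, and variables do not carry over. Pictures are saved under pics/ and viewed, at most 10 in all, crops included, and the job is handed in when it is done.

Besides the shell and the picture viewer there is one more tool, called after "Request:" in YAML: its name, and indented under it one key for each argument. drive_tool: Moves the arm, as the interface text tells. Its arguments: {"type":"object","properties":{"rows":{"type":"array","items":{"type":"array","items":{"type":"array","items":{"type":"number"}}}},"newtons":{"type":"number"}},"required":["rows"]}

```bash
mkdir -p pics; cat > h.py <<'E'
import numpy as np, cv2
from station import arm
def grab(n):
    c=arm.read_camera(n); np.savez(f'{n}.npz',**c); return c
def load(n): return dict(np.load(f'{n}.npz'))
def rays(c,uv):
    K=c['mtx'];k=float(c['k1']);uv=np.asarray(uv,float).reshape(-1,2)
    d=np.c_[(uv[:,0]-K[0,2])/K[0,0],(uv[:,1]-K[1,2])/K[1,1]]
    s=d.copy()
    for _ in range(20): s=d/(1+k*(s**2).sum(1,keepdims=True))
    return np.c_[s,np.ones(len(s))]
def onplane(c,uv,z):
    r=rays(c,uv)@np.asarray(c['orientation']).T; e=np.asarray(c['eye'])
    return e+r*((z-e[2])/r[:,2])[:,None]
def cloud(c):
    h,w=c['range_z'].shape
    u,v=np.meshgrid(np.arange(w),np.arange(h))
    r=rays(c,np.c_[u.ravel(),v.ravel()])*c['range_z'].reshape(-1,1)
    P=r@np.asarray(c['orientation']).T+np.asarray(c['eye']); P[c['range_z'].ravel()==0]=np.nan
    return P.reshape(h,w,3)
def save(c,n): cv2.imwrite('pics/'+n,cv2.cvtColor(c['frame'],cv2.COLOR_RGB2BGR))
E
python3 - <<'E'
from h import *
for n in ('top','side','wrist'):
    c=grab(n); save(c,n+'0.png'); print(n,c['eye'],c['orientation'],c['mtx'],c['k1'])
s=arm.state();print(s)
E
```

```text
top [0.41417743 0.09822649 1.10777258] [[ 0.00878915 -0.99044005  0.13766357]
 [-0.99989309 -0.01031373 -0.01036533]
 [ 0.01168607 -0.13755775 -0.99042481]] [[446.78244643   0.         277.90282295]
 [  0.         446.78244643 200.59495105]
 [  0.           0.           1.        ]] -0.011735532919864192
side [ 0.50408739 -0.94206085  0.48843507] [[ 0.9982899  -0.03302449  0.04823544]
 [-0.0571578  -0.37840257  0.92387471]
 [-0.01225808 -0.92505182 -0.37964307]] [[492.71481454   0.         280.62724959]
 [  0.         492.71481454 215.73673098]
 [  0.           0.           1.        ]] -0.04218573589339986
wrist [ 0.28001576 -0.59293203  0.37259854] [[ 3.07220629e-01 -8.99241723e-01 -3.11415812e-01]
 [-9.51638048e-01 -2.90550832e-01 -9.98260455e-02]
 [-7.14378160e-04  3.27023756e-01 -9.45015848e-01]] [[321.56904883   0.         277.59789835]
 [  0.         321.56904883 208.35650593]
 [  0.           0.           1.        ]] -0.024175134121059365
{'time_s': 0.15, 'qpos': array([72.88396139, 18.43032846, -4.01338375, 83.16046304,  1.29418113,
       78.54062216, -3.25969319]), 'dq': array([ 0.10372228, -0.19667319, -0.02942843, -0.1809947 , -0.00413588,
        0.02181154,  0.04226507]), 'effort': array([ 2.38502716e-04, -4.94095051e+01, -3.82685987e-01, -3.14682412e+01,
        1.29669814e-02,  8.42144655e-03,  1.09766796e-05]), 'eef_pos': array([ 0.19984946, -0.6180762 ,  0.23044867]), 'tool_rot': array([[ 9.51467843e-01,  3.07747698e-01, -5.46283028e-04],
       [ 3.07748171e-01, -9.51466809e-01,  1.40543329e-03],
       [-8.72513113e-05, -1.50534218e-03, -9.99998863e-01]]), 'force': array([-0.92229519,  0.15700643,  0.06414647]), 'moment': array([ 0.04097844, -0.01110634,  0.00070458]), 'gripper_force': 0.0, 'width': 0.9999758369980015}
```

View pics/top0.png

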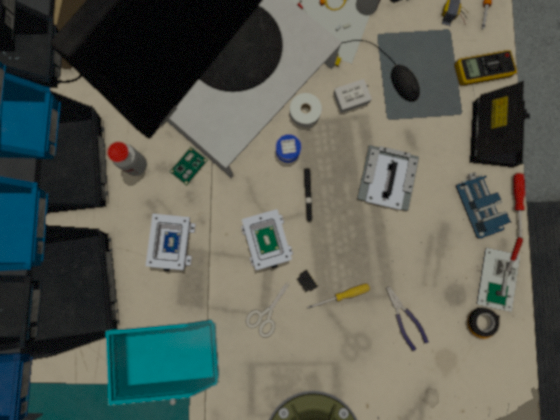

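View pics/side0.png

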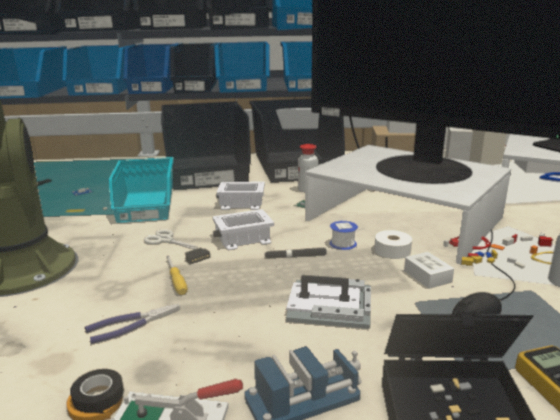

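The top view shows the nest with the cover at about (389,178), and the housings at about (171,242) and (266,240). The marker is at (308,194), the connector shell at (307,280) and the reel at (288,148). The side view shows the nest at (330,300) with its handle. Next I'll enlarge the nest and the housings.

```bash
python3 - <<'E'
from h import *
c=load('top');f=c['frame'][:,:,::-1]
a=cv2.resize(f[135:220,345:430],(595,595),interpolation=cv2.INTER_CUBIC)
b=cv2.resize(f[200:280,140:300],(800,400),interpolation=cv2.INTER_CUBIC)
cv2.imwrite('pics/nest.png',a);cv2.imwrite('pics/hous.png',b)
P=cloud(c)
print(onplane(c,[[389,178]],.05),onplane(c,[[171,242],[266,240]],.048),onplane(c,[[307,194],[307,280],[288,148]],.01))
for u,v in [(389,178),(372,178),(171,225),(266,220),(266,240)]: print(u,v,P[v,u])
E
```

```text
[[ 0.61911581 -0.18080882  0.05      ]] [[0.46021411 0.33853443 0.048     ]
 [0.46708467 0.1144643  0.048     ]] [[0.58408044 0.01448959 0.01      ]
 [0.3731888  0.01450089 0.01      ]
 [0.70100164 0.06243808 0.01      ]]
389 178 [ 0.61836869 -0.17979156  0.05385623]
372 178 [ 0.62359993 -0.1453377   0.02439338]
171 225 [0.50383018 0.3498206  0.00582648]
266 220 [0.51435955 0.11501985 0.05012881]
266 240 [0.46909326 0.11508076 0.00776639]
```

View pics/nest.png

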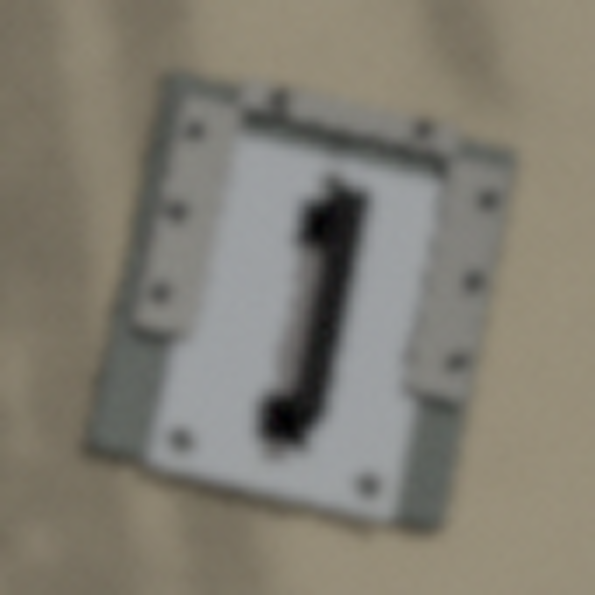

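View pics/hous.png

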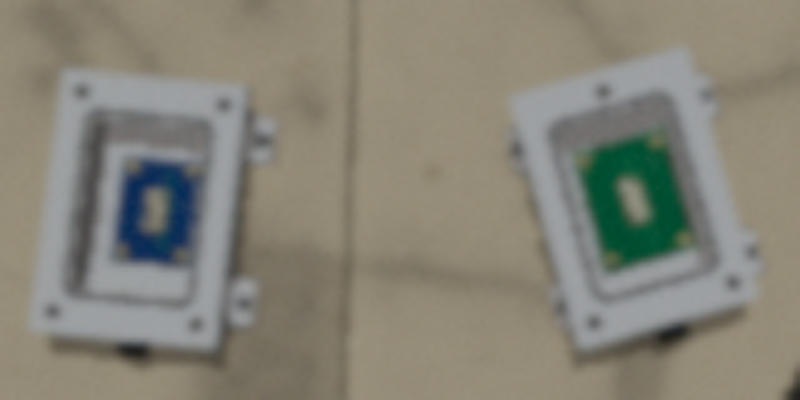

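The nest crop shows the cover's pair of holes at the bottom, (180,440) and (368,485), and the handle running toward the upper right. The back stop is at the top. In the housing crop the right one (green board) has three holes, at (602,90), (594,322) and (733,283), so it is housing3. The left one (blue board) has four.

```bash
cat >> h.py <<'E'
def dark(c,u,v,r=5):
    """centroid of darkness around a pixel"""
    g=cv2.cvtColor(c['frame'],cv2.COLOR_RGB2GRAY).astype(float); 
    for _ in range(4):
        U,V=np.meshgrid(np.arange(round(u)-r,round(u)+r+1),np.arange(round(v)-r,round(v)+r+1))
        p=g[V,U]; w=np.clip(np.median(p)-12-p,0,None)*(((U-u)**2+(V-v)**2)<=r*r)
        u,v=(w*U).sum()/w.sum(),(w*V).sum()/w.sum()
    return u,v
def fit(local,world):
    """2D rigid fit -> origin xy, yaw deg, residual mm"""
    L=np.asarray(local,float);W=np.asarray(world)[:,:2];l=L.mean(0);w=W.mean(0)
    A=L-l;B=W-w; t=np.arctan2((A[:,0]*B[:,1]-A[:,1]*B[:,0]).sum(),(A*B).sum())
    R=np.array([[np.cos(t),-np.sin(t)],[np.sin(t),np.cos(t)]])
    o=w-R@l; return o,np.degrees(t),1e3*(W-(L@R.T+o))
def go(xyz,yaw):
    """remaining shift in tool axes (mm) and turn about tool z (deg), tool x to yaw, tool down"""
    from scipy.spatial.transform import Rotation as Ro
    s=arm.state();R=np.array(s['tool_rot']);t=np.radians(yaw)
    T=np.array([[np.cos(t),np.sin(t),0],[np.sin(t),-np.cos(t),0],[0,0,-1]])
    print('shift',np.round(R.T@(np.asarray(xyz)-s['eef_pos'])*1e3,1),'turn',np.round(Ro.from_matrix(R.T@T).as_rotvec(degrees=True),2))
HOL=[(.052,0),(-.052,.034),(-.052,-.034)]
E
python3 - <<'E'
from h import *
c=load('top')
q=lambda x,y,s,u0,v0:((x+.5)/s-.5+u0,(y+.5)/s-.5+v0)
hh=[dark(c,*q(x,y,5,140,200),3) for x,y in [(602,90),(594,322),(733,283)]]
W=onplane(c,hh,.048);print(hh,W);o=fit(HOL,W);print('H3',o)
ch=[dark(c,*q(x,y,7,345,135),3) for x,y in [(180,440),(368,485)]]
W=onplane(c,ch,.017);print(ch);o=fit(HOL[1:],W);print('cover',o)
go((*o[0],.2),o[1])
E
```

```text
[(np.float64(260.1979166666667), np.float64(217.89583333333334)), (np.float64(258.34586466165416), np.float64(264.0827067669173)), (np.float64(286.09859154929575), np.float64(256.0492957746479))] [[0.51945186 0.12892778 0.048     ]
 [0.4105075  0.13173297 0.048     ]
 [0.42982155 0.06667267 0.048     ]]
H3 (array([0.46986823, 0.1140731 ]), np.float64(16.634594765492544), array([[-0.24017162, -0.03119985],
       [ 0.19613943, -0.0313467 ],
       [ 0.04403218,  0.06254654]]))
[(np.float64(370.3128834355828), np.float64(197.43558282208588)), (np.float64(397.1413612565445), np.float64(203.9633507853403))]
cover (array([ 0.61887087, -0.18686236]), np.float64(-13.261002492832484), array([[ 0.00689442,  0.02925439],
       [-0.00689442, -0.02925439]]))
shift [ 531.4 -281.3   30.8] turn [-8.000e-02  3.000e-02  3.118e+01]
```

Request:
drive_tool:
  rows:
    - [[60, 20, -10, 0, 0, 0, 0], [60, 40, -21, 0, 0, 0, 0], [60, 40, -21, 0, 0, 0, 0], [60, 40, -21, 0, 0, 0, 0], [60, 40, -21, 0, 0, 0, 0], [60, 40, -21, 0, 0, 0, 0], [60, 40, -21, 0, 0, 0, 0], [60, 40, -21, 0, 0, 0, 0]]

```text
time_s: 0.95
eef_pos: [0.438, -0.3752, 0.2312]
tool_rot: [[0.952, 0.308, -0.0], [0.308, -0.952, -0.0], [-0.0, 0.0, -1.0]]
force: [-0.1, -1.5, -0.4]
width: 0.598
gripper_force: 0.0
```

Request:
drive_tool:
  rows:
    - [[60, 40, -21, 0, 0, 0, 0], [60, 40, -21, 0, 0, 0, 0], [60, 40, -21, 0, 0, 0, 0], [60, 40, -21, 0, 0, 0, 0], [60, 0, 0, 0, 0, 0, 7.8], [60, 0, 0, 0, 0, 0, 7.8], [60, 0, 0, 0, 0, 0, 7.8], [60, 0, 0, 0, 0, 0, 7.8]]

```text
time_s: 1.75
eef_pos: [0.5633, -0.2474, 0.2308]
tool_rot: [[0.972, -0.235, -0.001], [-0.235, -0.972, 0.0], [-0.001, -0.0, -1.0]]
force: [0.5, -0.3, -0.3]
width: 0.602
gripper_force: 0.0
```

```bash
python3 - <<'E'
from h import *
go((.6189,-.1869,.13),-13.26)
c=grab('wrist'); save(c,'w1.png'); print(arm.state()['force'],arm.state()['time_s'])
E
```

```text
shift [ 39.9 -71.9 100.8] turn [-0.    0.05 -0.33]
[-0.33353226 -0.84726673  0.47558773] 1.8
```

View pics/w1.png

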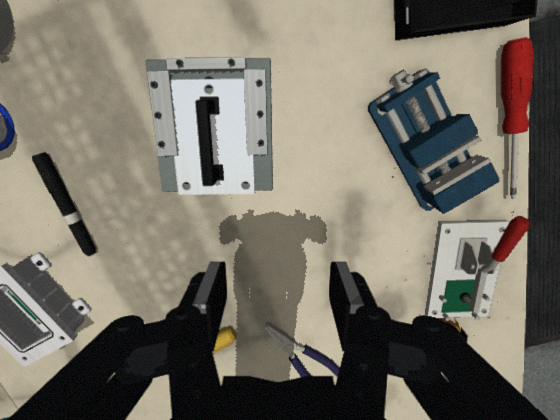

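The wrist view shows the cover with holes at about (209,89), (186,187) and (246,185), and its handle at (208,140). I'll compute the pose from this view.

```bash
python3 - <<'E'
from h import *
c=load('wrist')
hh=[dark(c,*p,5) for p in [(209,89),(186,187),(246,185)]];print(hh)
W=onplane(c,hh,.017);o=fit(HOL,W);print('cover',o)
P=cloud(c);m=(abs(P[...,2]-.057)<.006)
sub=np.zeros_like(m);sub[85:195,190:230]=1
B=P[m&sub];print(len(B),np.median(B[:,2]),B[:,:2].mean(0),fit(HOL,W)[0])
r=cv2.minAreaRect((B[:,:2]*1000).astype(np.float32));print(r)
go((*o[0],.1),o[1])
E
```

```text
[(np.float64(208.25830258302582), np.float64(87.54612546125462)), (np.float64(185.784), np.float64(185.10944)), (np.float64(245.11930514585382), np.float64(184.56571615863652))]
cover (array([ 0.62068917, -0.18859767]), np.float64(-13.064187571475804), array([[ 0.38947969, -0.0639058 ],
       [-0.15450225,  0.03087741],
       [-0.23497743,  0.0330284 ]]))
1110 0.056338679536543756 [ 0.62190241 -0.18913889] [ 0.62068917 -0.18859767]
((620.0300903320312, -188.13197326660156), (12.460432052612305, 83.9260025024414), 76.93995666503906)
shift [ 41.7 -70.9 130.8] turn [-0.    0.05 -0.81]
```

Request:
drive_tool:
  rows:
    - [[60, 20, -35, 0, 0, 0, -0.3], [60, 21, -35, 0, 0, 0, -0.2], [60, 0, 0, 40, 0, 0, 0], [60, 0, 0, 40, 0, 0, 0], [60, 0, 0, 40, 0, 0, 0], [60, 0, 0, 20, 0, 0, 0], [60, 0, 0, 0, 0, 0, 0], [60, 0, 0, 0, 0, 0, 0]]

```text
time_s: 2.6
eef_pos: [0.6196, -0.1888, 0.0917]
tool_rot: [[0.976, -0.22, 0.0], [-0.22, -0.976, 0.0], [0.0, -0.0, -1.0]]
force: [1.5, 0.5, -0.6]
width: 0.604
gripper_force: 0.0
```

```bash
python3 - <<'E'
from h import *
go((.6203,-.188,.033),-13.1)
c=grab('wrist'); save(c,'w2.png'); s=arm.state();print(s['force'],s['time_s'],s['eef_pos'])
E
```

```text
shift [ 0.5 -1.  58.7] turn [-0.01 -0.    0.39]
[ 0.44501904 -0.54187959  0.44777593] 2.65 [ 0.62037885 -0.18903616  0.09284737]
```

View pics/w2.png

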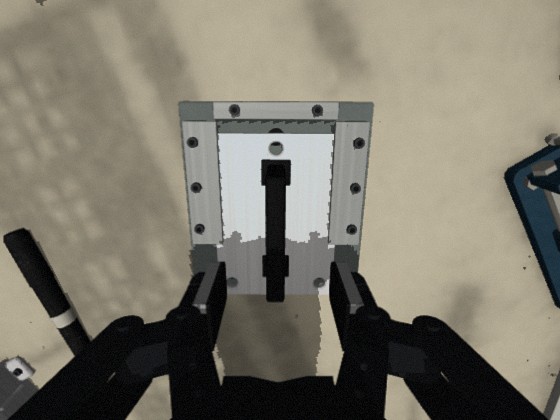

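The handle is centred between the open fingers, at column 275 with fingertips at about 222 and 332, and it is aligned. I'll descend and close.

Request:
drive_tool:
  rows:
    - [[60, 0, 0, 20, 0, 0, 0.3], [60, 0, -0.5, 20, 0, 0, 0], [60, 0, 0, 12, 0, 0, 0], [60, 0, 0, 6, 0, 0, 0], [60, 0, 0, 0, 0, 0, 0], [60, 0, 0, 0, 0, 0, 0], [40, 0, 0, 0, 0, 0, 0], [20, 0, 0, 0, 0, 0, 0]]
  newtons: 60

```text
time_s: 3.45
eef_pos: [0.62, -0.1884, 0.0342]
tool_rot: [[0.974, -0.226, 0.001], [-0.226, -0.974, -0.001], [0.001, 0.0, -1.0]]
force: [-0.4, -0.6, -0.1]
width: 0.27
gripper_force: 0.0
```

Request:
drive_tool:
  rows:
    - [[10, 0, 0, 0, 0, 0, 0], [0, 0, 0, 0, 0, 0, 0], [0, 0, 0, 0, 0, 0, 0], [0, 0, 0, 0, 0, 0, 0], [0, 0, 0, 0, 0, 0, 0], [0, 0, 0, 0, 0, 0, 0], [0, 0, 0, 0, 0, 0, 0], [0, 0, 0, 0, 0, 0, 0]]

```text
time_s: 4.25
eef_pos: [0.62, -0.1884, 0.0341]
tool_rot: [[0.974, -0.226, 0.001], [-0.226, -0.974, -0.001], [0.001, 0.0, -1.0]]
force: [-1.5, -0.5, 6.1]
width: 0.123
gripper_force: 59.2
```

```bash
python3 - <<'E'
from h import *
t=np.radians(-13.1); go((.6203-.1*np.cos(t),-.188-.1*np.sin(t),.034),-13.1)
s=arm.state();print(s['force'],s['moment'],s['time_s'],s['eef_pos'],s['width'],s['gripper_force'])
E
```

```text
shift [-99.8  -0.5  -0. ] turn [ 0.01 -0.07  0.02]
[-1.46068909 -0.46757024  6.05440075] [ 0.02341939  0.16199595 -0.02193757] 4.25 [ 0.6199641  -0.18843212  0.03408057] 0.12338030329267999 59.24947142601013
```

Request:
drive_tool:
  rows:
    - [[0, 0, 0, -0.5, 0, 0, 0], [0, 0, 0, -0.5, 0, 0, 0], [0, 0, 0, 0, 0, 0, 0], [0, 0, 0, 0, 0, 0, 0], [0, -1, 0, 0, 0, 0, 0], [0, -2, 0, 0, 0, 0, 0], [0, -3, 0, 0, 0, 0, 0], [0, -4, 0, 0, 0, 0, 0]]

```text
time_s: 5.05
eef_pos: [0.6093, -0.1859, 0.0341]
tool_rot: [[0.974, -0.226, -0.0], [-0.226, -0.974, 0.0], [-0.0, 0.0, -1.0]]
force: [0.7, -0.1, 0.6]
width: 0.127
gripper_force: 58.6
```

Request:
drive_tool:
  rows:
    - [[0, -5, 0, 0, 0, 0, 0], [0, -6, 0, 0, 0, 0, 0], [0, -7, 0, 0, 0, 0, 0], [0, -7, 0, 0, 0, 0, 0], [0, -7, 0, 0, 0, 0, 0], [0, -7, 0, 0, 0, 0, 0], [0, -7, 0, 0, 0, 0, 0], [0, -4, 0, 0, 0, 0, 0]]

```text
time_s: 5.85
eef_pos: [0.5601, -0.1745, 0.0342]
tool_rot: [[0.974, -0.226, -0.001], [-0.226, -0.974, -0.0], [-0.001, 0.0, -1.0]]
force: [-0.1, 0.1, -1.3]
width: 0.127
gripper_force: 58.5
```

Request:
drive_tool:
  rows:
    - [[0, -5, 0, 0, 0, 0, 0], [0, -7, 0, 0, 0, 0, 0], [0, -9, 0, 0, 0, 0, 0], [0, -9, 0, 0, 0, 0, 0], [0, -8, 0, 0, 0, 0, 0], [0, -5, 0, 0, 0, 0, 0], [0, -2, 0, 0, 0, 0, 0], [0, 0, 0, 0, 0, 0, 0]]

```text
time_s: 6.65
eef_pos: [0.5171, -0.1646, 0.0345]
tool_rot: [[0.974, -0.226, 0.0], [-0.226, -0.974, -0.0], [0.0, 0.0, -1.0]]
force: [-0.0, 0.3, -2.3]
width: 0.128
gripper_force: 58.5
```

Request:
drive_tool:
  rows:
    - [[0, 0, 0, -5, 0, 0, 0], [0, 0, 0, -10, 0, 0, 0], [0, 0, 0, -20, 0, 0, 0], [0, 0, 0, -25, 0, 0, 0], [0, 0, 0, -25, 0, 0, 0], [0, 0, 0, -15, 0, 0, 0], [0, 0, 0, 0, 0, 0, 0], [0, 0, 0, 0, 0, 0, 0]]

```text
time_s: 7.45
eef_pos: [0.517, -0.1645, 0.134]
tool_rot: [[0.974, -0.226, -0.0], [-0.226, -0.974, -0.0], [-0.0, 0.0, -1.0]]
force: [-0.7, -0.1, -2.0]
width: 0.123
gripper_force: 58.5
```

```bash
python3 - <<'E'
from h import *
go((.4699,.1141,.134),16.6)
c=grab('wrist'); save(c,'w3.png'); s=arm.state();print(s['force'],s['moment'],s['time_s'],s['eef_pos'])
E
```

```text
shift [-108.9 -260.8   -0. ] turn [ 1.000e-02  1.000e-02 -2.968e+01]
[ 0.16968341 -0.77870017 -1.8356581 ] [-0.01894535  0.04118931  0.01232956] 7.5 [ 0.51640907 -0.16438094  0.13323356]
```

View pics/w3.png

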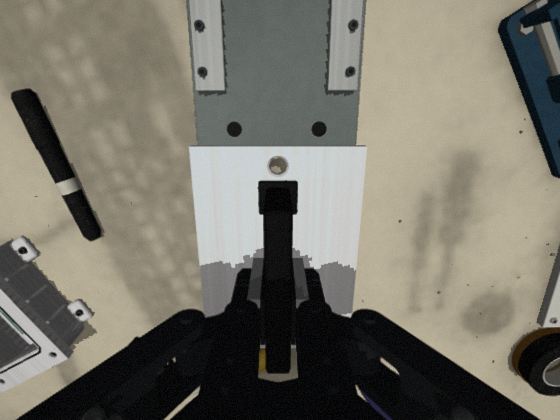

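The cover hangs level in the grip. Its single hole is at (278,165) and its front edge is on row 147, clear of the lips. I'll move beside housing3 so the wrist camera can see its flange.

```bash
python3 - <<'E'
from h import *
c=load('wrist'); W=onplane(c,[dark(c,278,165,8)],.117);s=arm.state();R=np.array(s['tool_rot'])
print('h0 in tool',R.T@(W[0]-s['eef_pos'])*1e3)
go((.45,-.028,.16),16.6)
E
```

```text
h0 in tool [54.08755416 -0.53174464 16.13693585]
shift [ -95.6 -117.8  -26.6] turn [ -0.03   0.1  -29.68]
```

Request:
drive_tool:
  rows:
    - [[0, -6, -7, -3, 0, 0, 0], [0, -15, -18, -5, 0, 0, 0], [0, -22, -28, -7, 0, 0, 0], [0, -22, -28, -7, 0, 0, 0], [0, -20, -24, -5, 0, 0, 0], [0, -8, -10, 0, 0, 0, 0], [0, -2.5, -3, 0, 0, 0, -1.5], [0, 0, 0, 0, 0, 0, -4]]

```text
time_s: 8.3
eef_pos: [0.4505, -0.0282, 0.1608]
tool_rot: [[0.992, -0.129, -0.001], [-0.129, -0.992, -0.001], [-0.001, 0.001, -1.0]]
force: [0.9, -0.4, -1.9]
width: 0.127
gripper_force: 58.5
```

Request:
drive_tool:
  rows:
    - [[0, 0, 0, 0, 0, 0, -6], [0, 0, 0, 0, 0, 0, -7], [0, 0, 0, 0, 0, 0, -6], [0, 0, 0, 0, 0, 0, -3.7], [0, 0, 0, 0, 0, 0, -1.5], [0, 0, 0, 0, 0, 0, 0], [0, 0, 0, 0, 0, 0, 0], [0, 0, 0, 0, 0, 0, 0]]

```text
time_s: 9.1
eef_pos: [0.4508, -0.0282, 0.1611]
tool_rot: [[0.958, 0.285, -0.0], [0.285, -0.958, -0.0], [-0.0, -0.0, -1.0]]
force: [0.3, -0.4, -2.2]
width: 0.127
gripper_force: 58.5
```

```bash
python3 - <<'E'
from h import *
go((.45,-.028,.16),16.6)
c=grab('wrist'); save(c,'w4.png'); s=arm.state();print(s['force'],s['moment'],s['time_s'],s['eef_pos'])
E
```

```text
shift [-0.8 -0.4  1.1] turn [-0.    0.01 -0.02]
[ 0.63751964 -0.24570108 -1.68118623] [-0.01130366  0.00545733 -0.00492041] 9.15 [ 0.45087535 -0.02810641  0.16123577]
```

View pics/w4.png

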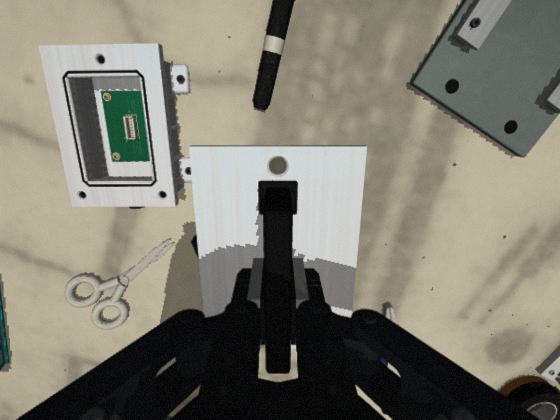

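The three housing holes are clear at (100,59), (82,194) and (164,195). The cover's hole is at (278,165), with its front corners at about (190,147) and (366,147).

```bash
python3 - <<'E'
from h import *
c=load('wrist')
hh=[dark(c,*p,6) for p in [(100,59),(82,194),(164,195)]];print(np.round(hh,1))
o,y,r=fit(HOL,onplane(c,hh,.048));print('H3',o,y,r)
s=arm.state();R=np.array(s['tool_rot']);p=np.array(s['eef_pos'])
g=cv2.cvtColor(c['frame'],cv2.COLOR_RGB2GRAY)
# cover outline: bright plate edges (front, left, right), fitted lines
L=lambda pts:cv2.fitLine(np.float32(pts),cv2.DIST_L2,0,.01,.01).ravel()
front=[(u,140+np.argmax(np.diff(g[140:155,u].astype(int)))+.5) for u in range(205,350,3)]
rgt=[(355+np.argmin(np.diff(g[v,355:375].astype(int)))+.5,v) for v in range(155,230,3)]
T=lambda uv:(onplane(c,uv,p[2]-.0171)-p)@R*1e3
F=T(front);Q=T(rgt);print('front x',np.median(F[:,0]),'slope deg',np.degrees(np.arctan(np.polyfit(F[:,1],F[:,0],1)[0])))
print('right y',np.median(Q[:,1]),'slope',np.degrees(np.arctan(np.polyfit(Q[:,0],Q[:,1],1)[0])))
print('h0',T([dark(c,278,165,12)]))
P=cloud(c);print('plate z',[np.nanmedian(P[155:235,a:b,2])-p[2] for a,b in((200,250),(310,355))],[np.nanmedian(P[a:b,315:350,2])-p[2] for a,b in((152,180),(205,235))],'flange z',np.nanmedian(P[70:180,50:58,2]))
go((*o,.0911),y)
E
```

```text
[[100.4  58.8]
 [ 82.  194.3]
 [162.2 194.1]]
H3 [0.47160453 0.11238361] 16.608106322808506 [[-0.4080159  -0.13691622]
 [ 0.24236872 -0.13818955]
 [ 0.16564718  0.27510577]]
front x 61.54583769321173 slope deg 0.46901361710057365
right y 44.63213029729726 slope 0.0456024541956489
h0 [[51.80693894  0.73850634 17.0953601 ]]
plate z [np.float64(-0.01743392214778894), np.float64(-0.017440131864374847)] [np.float64(-0.017452339107834114), np.float64(-0.017422615146336223)] flange z 0.00038304592306012686
shift [  60.  -128.7   70.1] turn [ 0.    0.01 -0.02]
```

Request:
drive_tool:
  rows:
    - [[0, 5, -9, 0, 0, 0, 0], [0, 11, -24, 0, 0, 0, 0], [0, 15, -33, 0, 0, 0, 0], [0, 14, -33, 0, 0, 0, 0], [0, 10, -20, 0, 0, 0, 0], [0, 4, -8, 0, 0, 0, 0], [0, 1, -2, 0, 0, 0, 0], [0, 0, 0, 0, 0, 0, 0]]

```text
time_s: 9.95
eef_pos: [0.4714, 0.112, 0.1611]
tool_rot: [[0.958, 0.285, -0.001], [0.285, -0.958, -0.001], [-0.001, 0.0, -1.0]]
force: [-0.2, -0.6, -1.0]
width: 0.126
gripper_force: 58.6
```

Request:
drive_tool:
  rows:
    - [[0, 0, 0, 8, 0, 0, 0], [0, 0, 0, 15, 0, 0, 0], [0, 0, 0, 17, 0, 0, 0], [0, 0, 0, 12, 0, 0, 0], [0, 0, 0, 6, 0, 0, 0], [0, 0, 0, 2, 0, 0, 0], [0, 0, 0, 0, 0, 0, 0], [0, 0, 0, 0, 0, 0, 0]]

```text
time_s: 10.75
eef_pos: [0.4719, 0.1129, 0.1019]
tool_rot: [[0.958, 0.286, 0.001], [0.286, -0.958, 0.0], [0.001, 0.0, -1.0]]
force: [0.1, 0.1, -0.9]
width: 0.127
gripper_force: 58.5
```

```bash
python3 - <<'E'
from h import *
t=np.radians(16.6);ux=np.array([np.cos(t),np.sin(t)]);uy=np.array([-ux[1],ux[0]])
o=np.array([.4716,.1124])+.0002*ux+.0005*uy
go((*o,.0804),16.6);go((*o,.0804),16.6)
c=grab('wrist');t=grab('top');b=grab('side')
s=arm.state();print(s['force'],s['time_s'],s['eef_pos'])
im=lambda c,r:cv2.resize(c['frame'][r[0]:r[1],r[2]:r[3],::-1],(400,400),interpolation=cv2.INTER_CUBIC)
a=np.hstack([im(c,(100,240,205,345)),im(b,(170,270,190,290))]);cv2.imwrite('pics/f1.png',a)
E
```

```text
shift [-0.3 -0.2 21.5] turn [ 0.02 -0.06  0.02]
shift [-0.3 -0.2 21.5] turn [ 0.02 -0.06  0.02]
[-0.34949332 -0.22589386 -0.02305745] 10.9 [0.47188025 0.1128894  0.10183826]
```

View pics/f1.png

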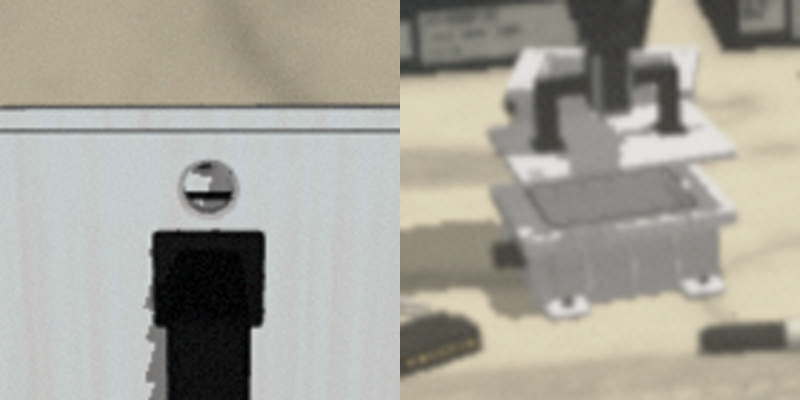

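The cover is 30 mm above housing3. The wrist crop shows the flange's front edge parallel to the cover's edge, and part of the threaded hole through the cover's single hole. I'll descend to the hover.

Request:
drive_tool:
  rows:
    - [[0, 0, 0, 3, 0, 0, 0], [0, 0, 0, 5, 0, 0, 0], [0, 0, 0, 5, 0, 0, 0], [0, 0, 0, 4, 0, 0, 0], [0, 0, 0, 3, 0, 0, 0], [0, 0, 0, 1.5, 0, 0, 0], [0, 0, 0, 0, 0, 0, 0], [0, 0, 0, 0, 0, 0, 0]]

```text
time_s: 11.7
eef_pos: [0.4715, 0.1129, 0.0799]
tool_rot: [[0.958, 0.286, 0.0], [0.286, -0.958, 0.0], [0.0, 0.0, -1.0]]
force: [0.4, 0.3, -1.5]
width: 0.127
gripper_force: 58.6
```

```bash
python3 - <<'E'
from h import *
t=np.radians(16.6);ux=np.array([np.cos(t),np.sin(t)]);uy=np.array([-ux[1],ux[0]])
o=np.array([.4716,.1124])+.0002*ux+.0005*uy
go((*o,.0804),16.6)
c=grab('wrist');b=grab('side');tp=grab('top')
s=arm.state();print(s['force'],s['time_s'],s['eef_pos'])
im=lambda c,r,n:cv2.resize(c['frame'][r[0]:r[1],r[2]:r[3],::-1],n,interpolation=cv2.INTER_CUBIC)
a=np.hstack([im(c,(110,210,175,275),(400,400)),im(c,(110,210,275,375),(400,400))])
a=np.vstack([a,np.hstack([im(b,(195,235,195,275),(400,200)),im(tp,(195,285,190,370),(400,200))])]);cv2.imwrite('pics/f2.png',a)
p=np.array(s['eef_pos']);R=np.array(s['tool_rot'])
P=cloud(c);print('plate top z',np.nanmedian(P[155:235,315:350,2]))
# front edges: cover top plane & flange plane, in tool frame
g=cv2.cvtColor(c['frame'],cv2.COLOR_RGB2GRAY).astype(float)
print(np.round(g[125:160,210:350].mean(1)))
E
```

```text
shift [ 0.1 -0.  -0.5] turn [ 0.   -0.01  0.02]
[ 0.33997874 -0.05881284 -1.70855978] 11.85 [0.47159759 0.11283745 0.07996052]
plate top z 0.06253142833845199
[161. 161. 161. 161. 161. 162. 162. 162. 162. 162. 162. 162. 162. 162.
 157. 102.  93. 171. 199. 191. 118. 147. 198. 199. 198. 198. 198. 198.
 198. 198. 198. 195. 191. 185. 183.]
```

View pics/f2.png

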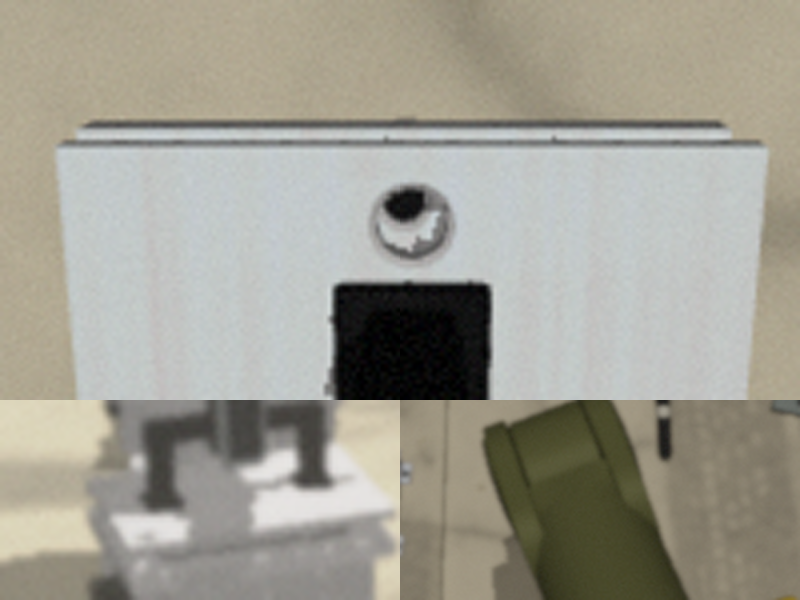

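At the hover, the threaded hole shows through the cover's hole at (404,203) in the crop, and the cover hole itself is at (412,222). The flange's front corners are at (80,127) and (730,127); the cover's are at (57,145) and (767,145). I'll cast these onto their planes to check alignment.

```bash
python3 - <<'E'
from h import *
c=load('wrist');s=arm.state();p=np.array(s['eef_pos']);R=np.array(s['tool_rot'])
q=lambda x,y:((x+.5)/4-.5+175,(y+.5)/4-.5+110)
T=lambda uv,z:(onplane(c,uv,z)-p)@R*1e3
print('flange corners, thread',T([q(79,128),q(730,128),q(404,203)],.048))
print('cover corners, hole',T([q(57,145),q(767,145),q(412,222)],.0628))
g=cv2.cvtColor(c['frame'],cv2.COLOR_RGB2GRAY)[152:178,264:292];print(g[::1,::2])
E
```

```text
flange corners, thread [[ 61.59830588 -43.88053615  31.97298795]
 [ 61.52976275  43.34829653  31.99181481]
 [ 51.39940427  -0.36628102  31.97875814]]
cover corners, hole [[ 61.44113247 -42.9901764   17.17312308]
 [ 61.3763067   44.44772097  17.19199645]
 [ 51.77082231   0.71024752  17.17912184]]
[[195 192 195 194 193 197 198 199 195 196 199 198 199 196]
 [194 195 194 199 197 197 201 199 196 196 199 198 196 198]
 [197 194 193 199 200 200 200 198 200 199 199 200 200 198]
 [199 198 199 200 199 196 192 183 190 199 198 198 203 196]
 [198 201 197 201 194 166 130 130 132 175 198 198 195 200]
 [196 197 197 195 156 129  69  66  91 137 180 200 201 202]
 [193 199 198 170 100  54  17  24  34 119 139 194 202 198]
 [199 196 195 150  79  18  22  22  28 104 134 166 200 197]
 [198 198 181 136  29  13  24  20  29 102 128 144 199 200]
 [196 199 164 127  19  25  15  18  29  99 121 107 195 202]
 [198 193 155 160  23  22  19  21  62 118 139 103 191 200]
 [197 199 151 163  72  15  13  20 119 172 189 128 177 200]
 [200 195 149 174 129  45  31  66 156 192 144 125 173 200]
 [198 195 155 182 168 123  96 129 168 199 137 113 164 201]
 [196 194 150 191 179 167 164 165 181 202 136 101 157 198]
 [197 196 151 184 190 175 172 178 196 197 118 102 165 200]
 [193 194 156 164 201 195 197 193 197 201 119 126 173 201]
 [197 195 163 138 196 195 194 191 179 193 115 133 185 199]
 [197 199 168 131 179 194 198 183 121 126  93 154 196 200]
 [197 194 177 145  98 172 189 130 116 107  95 162 196 199]
 [196 195 187 170 107 100 118 120 103  90 143 170 200 199]
 [198 197 193 174 156 100  86  92  91 129 165 189 199 200]
 [194 193 195 185 172 156 120 100 132 168 174 199 203 199]
 [197 194 200 196 183 177 174 167 164 169 190 199 200 197]
 [196 193 196 197 197 185 179 176 175 184 198 199 198 197]
 [196 196 198 196 199 200 192 197 195 196 201 198 200 200]]
```

Fore-aft position, yaw and level agree. The cover is 1.0 mm too far along tool +y, so I'll trim that.

Request:
drive_tool:
  rows:
    - [[0, 0, -0.5, -0.3, 0, 0, 0], [0, 0, -0.5, -0.2, 0, 0, 0], [0, 0, 0, 0, 0, 0, 0], [0, 0, 0, 0, 0, 0, 0], [0, 0, 0, 0, 0, 0, 0], [0, 0, 0, 0, 0, 0, 0], [0, 0, 0, 0, 0, 0, 0], [0, 0, 0, 0, 0, 0, 0]]

```text
time_s: 12.65
eef_pos: [0.4712, 0.1137, 0.0803]
tool_rot: [[0.958, 0.286, -0.0], [0.286, -0.958, -0.0], [-0.0, 0.0, -1.0]]
force: [-0.2, -0.2, -2.0]
width: 0.123
gripper_force: 58.6
```

```bash
python3 - <<'E'
from h import *
c=grab('wrist');s=arm.state();p=np.array(s['eef_pos']);R=np.array(s['tool_rot'])
T=lambda uv,z:(onplane(c,uv,z)-p)@R*1e3
g=cv2.cvtColor(c['frame'],cv2.COLOR_RGB2GRAY)
m=np.zeros_like(g);m[152:178,262:294]=g[152:178,262:294]<60
y,x=np.nonzero(m);print('thread',T([(x.mean(),y.mean())],.048),len(x))
k=np.zeros_like(g);k[150:178,262:294]=(g[150:178,262:294]<180)
cn=max(cv2.findContours(k,0,2)[0],key=cv2.contourArea);print('hole',T([cv2.minEnclosingCircle(cn)[0]],.0628),cv2.minEnclosingCircle(cn))
P=cloud(c);print('plate top',np.nanmedian(P[155:235,315:350,2]),s['force'],s['gripper_force'],s['time_s'],np.abs(s['dq']).max())
E
```

```text
thread [[51.32322776  0.69315618 32.27556038]] 54
hole [[51.42714409  0.68268471 17.47555371]] ((277.5, 165.75), 10.854247093200684)
plate top 0.06289952137476189 [-0.94346487 -0.48807388 -0.69864501] 58.57349753379822 12.7 0.14021353629034503
```

The holes now agree within about 0.1 mm, and the underside is about 10 mm above the flange. Handing in.

```bash
python3 -c "
from station import arm
print(arm.close_job())"
```

```text
the job is handed in; nothing more can be done
None
```

The cover is held level and steady about 10 mm above the three-hole housing; the single hole measured within about 0.1 mm of its thread, the pair (hidden by the gripper) should match since yaw agrees, and I handed the job in at 12.7 s.

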